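# Release the battery flap by its concealed catch

## Task

The heating controller lies on its back on the bench; a flush catch, nearly the same grey as its surroundings, is hidden somewhere in the floor of the long groove in its panel. Find the catch by sight or by feeling along the groove with the fingertips and press it fully in, so that the battery flap springs ajar by itself, then take the hand away. Press without leaning hard on the controller, do not touch the flap or press the red reset button, and leave everything else lying where it is, picking nothing up.

Things in the scene. Friction and masses are not known exactly. Their poses are not given: they have to be found in the camera images.
- controller: white heating control unit lying flat, screwed down to the bench, 220 mm (x) by 420 mm (y) by 60 mm high. Origin at the centre of its underside; z up. Its flat top panel is 60 mm above the bench. It takes pushes up to 80 N from the fingers; more counts as leaning hard.
- groove (a point): middle of the floor of the long grey groove sunk in the controller's panel, at x = -45 mm, y = 0, z = 58 mm in the controller's frame, and with the controller's axes. The groove is 52 mm wide (x), 172 mm long (y) and 2 mm deep, with a rigid flat floor except for the catch.
- catch (a joint): concealed catch: 46 mm square plate, slightly darker grey, 2 mm below the groove floor (56 mm above the bench) in a 48 mm square opening, centred across the groove; its centre lies anywhere from -60 to +60 mm along y from groove (not given). Value in m: 0 out, 0.005 fully pressed straight down. Takes about 5 N, gives steadily, stays where left; the flap rises in step with it.
- flap: battery flap, a pale plate 76 mm (x) by 150 mm (y) by 4 mm thick, its top 1 mm above the panel. Origin on its hinge line along y at the far edge, at x = 96 mm, y = 0, z = 60 mm in the controller's frame; the flap reaches 76 mm from there towards -x. Shut: its z axis is vertical. Pressing the catch tips it up about y by 0.07 rad per mm, to 0.35 rad (near edge 26 mm up).
- reset_button (a joint): red round spring button, 22 mm across, standing 12 mm above the panel at x = 45 mm, y = -160 mm in the controller's frame. Value in m: 0 out, 0.006 pressed in; not to be pressed.
- cap_nut: loose brass cap nut, 32 mm across, 22 mm high, standing on the controller's panel near its +y end, beyond the groove; origin under its centre
- screwdriver: loose orange screwdriver lying on the bench; origin under its middle, handle to its -x
- wrench: loose steel wrench lying on the bench; origin under its middle
- dosing_bottle: loose blue bottle, 64 mm across, 170 mm high, standing on the bench; origin under its centre
- mug: loose blue mug, 80 mm across, 90 mm high, on the bench; origin under its centre
- paste_tin: loose green tin, 70 mm across, 60 mm high, on the bench; origin under its centre
- remote: loose black remote control, 140 by 45 by 18 mm, lying on the bench; origin under its centre

How it is judged (in metres and radians):
On the way:
1. the catch is pressed in and the flap has sprung ajar (value of joint catch above 0.004 m and angle between flap's own z axis and vertical above 0.22 rad), for 0.2 s.
At the end, for the whole second after the job is handed in: The catch is in by more than 4 of its 5 mm and stays there, the flap stands more than 0.22 rad ajar, the reset button is in by less than 2 mm and every loose thing is within 30 mm of where it was (all of step 1 and value of joint reset_button below 0.002 m and distance of each of cap_nut, screwdriver, wrench, dosing_bottle, mug, paste_tin, remote from where it was at the start of the episode below 0.03 m); the robot touches nothing.
It fails at once if the flap is pushed or pried by the robot (more than 3 N) (contact force between any of the fingers, the arm and flap above 3 N).
It fails at once if the red reset button is pressed by more than 2 mm (value of joint reset_button above 0.002 m).
It fails at once if the fingers press on anything with more than 80 N (contact force between the fingers and anything else above 80 N).
It fails at once if a loose thing is moved or lifted by more than 30 mm (distance of any of cap_nut, screwdriver, wrench, dosing_bottle, mug, paste_tin, remote from where it was at the start of the episode above 0.03 m).
It also fails if it takes over 58 s, if anything falls off the work surface, if the arm or the gripper's body presses on something with over 40 N, if the wrist force passes 120 N, or if a joint passes its speed limit or range.

## Robot

A 6-joint arm with a two-finger parallel gripper is mounted at the origin on the work surface. World frame = base frame: x ahead of the robot, y to its left, z up, the work surface at z = 0. Lengths are in mm, angles in rad, forces in N, time in s.
With the tool pointing down it reaches from about 275 to 1000 mm from the base axis. Payload 8.4 kg.
Tool frame: the origin (TCP) lies midway between the tips of the shut fingers; the grasp point (between the pads) lies 19 mm behind it; z points along the fingers, y is the line along which they close (so a half turn about z gives the same grasp; the last joint's range is limited). The gripper opens to 85 mm and grips with 20 to 120 N. Pads are 22 mm wide; open, the fingers measure 114 mm over their backs; the gripper's body (76 mm by 85 mm) begins 54 mm behind the grasp point. The pads swing forward as they close: fully open they stand 13 mm farther back than shut.
Start: joints at [1.191, 0.353, 1.633, -0, 1.155, -0.002], TCP at [230.547, 580.927, 231.281] pointing down, gripper open.
Joint ranges: [-2.63, 2.63], [-0.92, 2.1], [0.06, 2.66], [-1.3, 4.44], [0, 2.69], [-3.02, 3.02]. Speed limits (rad/s): [2.22, 2.22, 2.79, 3.14, 3.14, 3.14].

## Interface

Orientations are given as [roll, pitch, yaw] about the fixed x, y, z axes, in that order (R = Rz(yaw) Ry(pitch) Rx(roll)).
In Python, from rig import r gives the robot as it stands.
- The arm moves only by the shell command python3 -m inch 'ROWS' [OPENING] [FORCE]. ROWS is JSON, a list that holds one entry, the list of rows, each a list of 6 numbers: the shift along the tool's x, y, z scaled (see below), then the turn, a rotation vector about the tool's x, y, z scaled (see below). In form: [[[tx, ty, tz, wx, wy, wz], ...]]. A call has 1 to 8 rows; each row is the pose to reach, as a shift and turn from the pose commanded when the call began, along the tool's axes at that moment, turning the shorter way round; what a row does not reach only later rows make up. The controller multiplies each number of a shift by 20 cm and each number of a turn by pi rad. A row lasts 1/12 s, in which the tool goes at most 41.7 mm and 7.16 degrees, less where a joint would pass 70% of its speed; a pose out of reach is approached as far as the arm can. A call with a number of a shift or a turn outside -1 to 1 is refused whole. A call with a gripper value outside its range is refused whole. OPENING is the gripper's target within -1 to 1 (fully open at 1, half-way at 0, shut at -1), set as the call begins (- or left out, the last holds). The fingers move at their own pace and stop on an object; FORCE is the grip in N (left out, the last holds). Time passes only in rows, so rows that repeat a pose let the fingers close. It gives the time, the measured TCP pose, the force, the opening and the grip force at its end, in the units of the state.
- r.sense(): the state, without advancing time (a new reading comes with each control period).
- r.grab_frame(name): name is "scene" or "top"; returns the picture (420x560x3 uint8, red, green, blue); there is no depth.
- r.camera_info(name): a dict with "K" (3x3 intrinsics, pixels), "rvec" (rotation vector, rad) and "tvec" (3), from world to camera coordinates, as OpenCV has them. Camera axes: x right, y down, z forward; pixel columns grow to the right and rows downward; lengths in mm; the calibration is good to about 2 mm. A picture is of the moment at which its call begins. camera_info takes no time and is no camera call.
- r.sign_off(): hands the job in; it is judged then, once.
The state is a dict: "clock": time; "qpos": joint angles; "qvel": joint speeds; "joint_efforts": joint torques, N m; "eef_pos": TCP position; "tcp_rot": TCP orientation; "contact_force": force on the tool from outside, world axes, zero at the start; "wrist_torque": the same for the moment, N m; "opening": opening from 0.0 (shut) to 1.0 (fully open); "grasp_force": force on a finger pad.
Only numpy, scipy, OpenCV 4.12 (cv2) and the standard library are available. Lean on these libraries where they do the work, as an engineer would, in place of code of your own. Each camera call takes 0.05 s, during which the arm holds its last target. There are 200 camera calls.

## Working session

There is one attempt and no reset: what is moved stays moved. The work goes in short steps, Python scripts to look and compute and a shell command to move; the robot and the scene stay as the last step left them, time stands still between calls to the robot, and variables do not carry over. Pictures are saved under pics/ and viewed, at most 10 in all, crops included, and the job is handed in when it is done.

```bash
mkdir -p pics
python3 - <<'E'
from rig import r
import cv2
print(r.sense())
for n in("scene","top"):
    cv2.imwrite(f"pics/{n}0.png",r.grab_frame(n)[:,:,::-1]); print(r.camera_info(n))
E
```

```text
{'clock': 0.0, 'qpos': array([ 1.19059431e+00,  3.53660465e-01,  1.63412983e+00, -6.69918266e-06,
        1.15519255e+00, -2.40667157e-03]), 'qvel': array([-0.00095764, -0.00072558,  0.00144659, -0.00085957, -0.0006828 ,
        0.00294046]), 'joint_efforts': array([-1.61737629e-03, -6.05244255e+01, -3.42066872e+01, -2.41900416e-04,
        9.39807971e-03,  5.01442616e-05]), 'eef_pos': array([230.37583173, 580.48460614, 230.55582585]), 'tcp_rot': array([-3.14020245e+00,  2.77937982e-06,  2.76380002e+00]), 'contact_force': array([-0.7961048 ,  1.14079747,  0.25876649]), 'wrist_torque': array([ 0.0293403 , -0.06639347,  0.01786428]), 'grasp_force': 0.0, 'opening': 0.9968589426452186}
{'K': array([[404.79424821,   0.        , 281.51687886],
       [  0.        , 404.79424821, 211.46775026],
       [  0.        ,   0.        ,   1.        ]]), 'rvec': array([ 0.9926022 ,  2.58463697, -0.90056388]), 'tvec': array([ 365.42123633, -237.09378941, 1273.69707526])}
{'K': array([[380.69727055,   0.        , 272.22046364],
       [  0.        , 380.69727055, 209.86783449],
       [  0.        ,   0.        ,   1.        ]]), 'rvec': array([ 2.10103075, -2.14895957,  0.13308984]), 'tvec': array([  36.56030599,  505.19206809, 1098.66988022])}
```

View pics/top0.png

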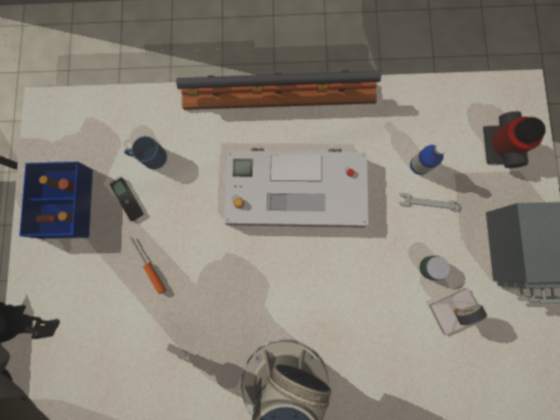

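View pics/scene0.png

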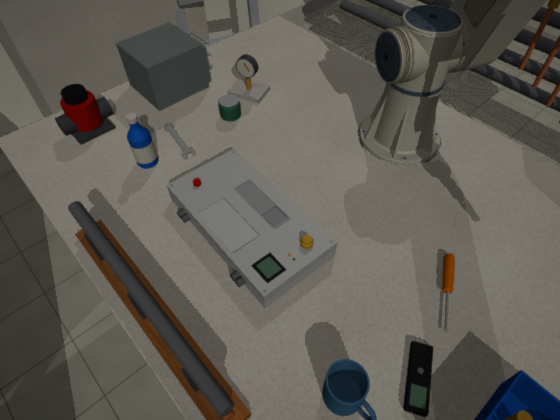

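The top view shows the controller at about px (225–367, 150–226) and the groove at (267–325, 193–211), with a darker patch near its left end. The red button is at (350,172) and the nut at (238,202). The scene view agrees, with a slightly different shade at the nut-side end of the groove (~(272,215)). Next I'll enlarge both and measure.

```bash
cat > h.py <<'E'
import numpy as np, cv2
from rig import r
def ray(n,px,z):
    c=r.camera_info(n);R=cv2.Rodrigues(c["rvec"])[0];o=-R.T@c["tvec"]
    d=R.T@np.linalg.inv(c["K"])@np.array([px[0],px[1],1.]);return o+d*(z-o[2])/d[2]
def proj(n,p):
    c=r.camera_info(n);return cv2.projectPoints(np.float64(p).reshape(-1,1,3),c["rvec"],c["tvec"],c["K"],None)[0][:,0]
E
python3 - <<'E'
from h import *
t=cv2.imread("pics/top0.png");s=cv2.imread("pics/scene0.png")
def st(c,f):
    c=cv2.resize(c,None,fx=f,fy=f,interpolation=cv2.INTER_CUBIC);return c
a=st(t[185:220,225:372],5);b=st(s[170:240,225:325],5)
out=np.zeros((a.shape[0]+b.shape[0],735,3),np.uint8);out[:a.shape[0],:735]=a;out[a.shape[0]:,:500]=b
out=np.clip((out.astype(float)-60)*1.7,0,255).astype(np.uint8)
cv2.imwrite("pics/z.png",out)
h=cv2.cvtColor(t,cv2.COLOR_BGR2HSV);
g=cv2.cvtColor(t,cv2.COLOR_BGR2GRAY)
print(g[197:208,262:332:1].mean(0).round().astype(int))
print(g[188:216,275],g[188:216,305])
for nm,n,im in(("top","top",t),("scene","scene",s)):
    h=cv2.cvtColor(im,cv2.COLOR_BGR2HSV)
    m=((h[...,0]<6)|(h[...,0]>174))&(h[...,1]>150)&(h[...,2]>80);
    k,l,stt,c=cv2.connectedComponentsWithStats(m.astype(np.uint8))
    for i in range(1,k):
        if 5<stt[i,4]<200: print(n,"red",c[i],stt[i,4],ray(n,c[i],70))
    m=(h[...,0]>10)&(h[...,0]<28)&(h[...,1]>120)&(h[...,2]>90)
    k,l,stt,c=cv2.connectedComponentsWithStats(m.astype(np.uint8))
    for i in range(1,k):
        if 20<stt[i,4]<300: print(n,"brass",c[i],stt[i,4],ray(n,c[i],72))
# groove region in top
m=((g>75)&(g<160)).astype(np.uint8); m2=np.zeros_like(m);m2[188:216,255:335]=m[188:216,255:335]
k,l,stt,c=cv2.connectedComponentsWithStats(m2)
i=1+stt[1:,4].argmax();
for ii in [i]:
    pts=np.argwhere(l==ii)[:,::-1].astype(np.float32);print(stt[ii],cv2.minAreaRect(pts))
    W=np.array([ray("top",p,58)[:2] for p in pts],np.float32);print(cv2.minAreaRect(W))
E
```

```text
[163 163 163 159 144 126 126 121 109 115 120 121 121 120 121 121 121 121
 121 121 121 121 121 121 123 130 132 132 132 133 133 132 133 133 133 133
 132 133 133 133 133 133 133 132 132 132 133 132 133 133 133 133 132 133
 133 133 133 133 133 132 133 134 138 149 160 163 163 163 163 163]
[162 162 163 163 156 133 113 114 119 120 122 120 120 121 120 120 121 120
 120 120 119 117 136 154 162 164 163 163] [163 164 163 162 158 141 132 133 133 131 133 132 131 132 133 133 133 134
 133 132 133 133 138 151 160 163 164 164]
top red [350.29166667 172.        ] 24 [ 607.99048401 -207.41792964   70.        ]
top brass [322.3255814   86.30232558] 43 [ 878.38965033 -136.24178631   72.        ]
top brass [256.87804878  88.51219512] 41 [878.54193249  63.72877402  72.        ]
top brass [191.72  90.96] 50 [877.88160389 264.86684447  72.        ]
top brass [365.35955056  92.79775281] 178 [ 852.6282529  -265.12928954   72.        ]
top brass [ 42.64 179.34] 50 [611.14276198 712.69960825  72.        ]
top brass [238.10769231 202.27692308] 65 [525.838632   123.55275601  72.        ]
top brass [ 62.31372549 215.7254902 ] 51 [498.96929648 644.94774793  72.        ]
scene red [196.44444444 182.2037037 ] 54 [ 609.4068405 -201.6886331   70.       ]
scene brass [248.38461538  84.02564103] 39 [ 235.01271315 -447.43428385   72.        ]
scene brass [306.74242424 241.64393939] 132 [526.56646584 128.08418334  72.        ]
scene brass [237.36 414.4 ] 100 [873.1472721  309.67013019  72.        ]
[ 265  191   62   21 1204] ((295.5, 201.0), (20.0, 61.0), 90.0)
((528.0067749023438, -44.43804931640625), (180.0148468017578, 60.07496643066406), 88.56172943115234)
```

View pics/z.png

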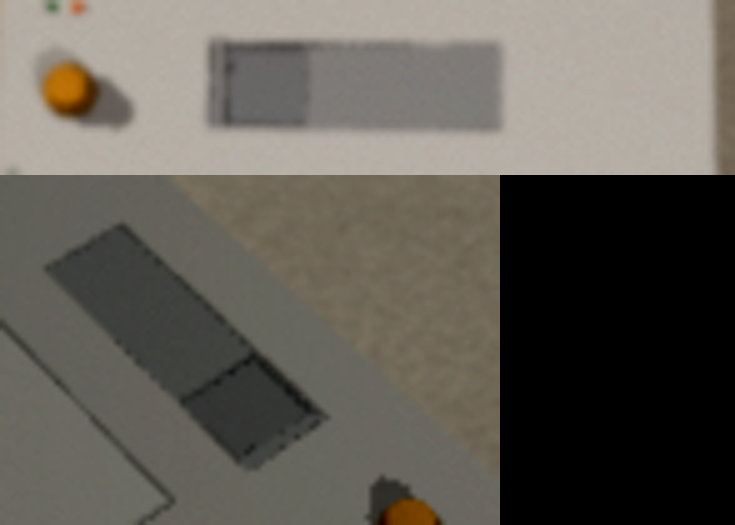

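The enlargement shows the catch as a darker square at the nut-side end of the groove. In the top image it spans about px x 270.5–287, y 194–210, centre ≈(278.7,202). In the scene image its centre is ≈(274.3,216). I'll cast rays from both views and work out the approach.

Run:
```python
from h import *
from scipy.spatial.transform import Rotation as Ro
a=ray("top",(278.5,201.6),56);b=ray("scene",(274.0,215.8),56);print(a,b)
print([ray("top",p,58)[:2].round(1) for p in((266,193.5),(266,210.5),(325,193.5),(325,210.5))])
print([ray("scene",(225+x/5-.4,170+(y-175)/5-.4),58)[:2].round(1) for x,y in((45,268),(122,224),(325,417),(250,467))])
s=r.sense();R=Ro.from_euler('xyz',s["tcp_rot"]).as_matrix();print(R.round(3))
p=(a+b)/2;p[2]=150;d=p-s["eef_pos"];print(p,"tool shift /200:",(R.T@d/200).round(4))
```

```text
[527.66983531   5.60691367  56.        ] [525.04419227  10.3427959   56.        ]
[array([552.7,  42.1]), array([501.6,  43. ]), array([ 548. , -132.1]), array([ 497.3, -130. ])]
[array([ 544.3, -128.7]), array([ 494.5, -126. ]), array([501.9,  42.6]), array([549.6,  40.7])]
[[-0.929  0.369 -0.   ]
 [ 0.369  0.929 -0.001]
 [ 0.    -0.001 -1.   ]]
[526.35701379   7.97485479 150.        ] tool shift /200: [-2.4315 -2.1145  0.4058]
```

```bash
python3 -m inch '[[[-0.14,-0.12,0,0,0,0],[-0.28,-0.24,0,0,0,0],[-0.42,-0.36,0,0,0,0],[-0.56,-0.48,0,0,0,0],[-0.7,-0.6,0,0,0,0],[-0.81,-0.705,0,0,0,0]]]' -1 20 && python3 -m inch '[[[-0.14,-0.12,0,0,0,0],[-0.28,-0.24,0,0,0,0],[-0.42,-0.36,0,0,0,0],[-0.56,-0.48,0,0,0,0],[-0.7,-0.6,0,0,0,0],[-0.81,-0.705,0,0,0,0]]]' && python3 -m inch '[[[-0.14,-0.12,0,0,0,-0.03],[-0.28,-0.24,0,0,0,-0.06],[-0.42,-0.36,0,0,0,-0.09],[-0.56,-0.48,0,0,0,-0.12],[-0.7,-0.6,0,0,0,-0.12],[-0.81,-0.705,0,0,0,-0.12],[-0.81,-0.705,0,0,0,-0.12],[-0.81,-0.705,0,0,0,-0.12]]]'
```

```text
clock: 0.6
eef_pos: [329.7, 387.8, 231.0]
tcp_rot: [-3.141, 0.0, 2.764]
contact_force: [1.1, 0.1, 0.0]
opening: 0.145
grasp_force: 0.0
clock: 1.1
eef_pos: [428.4, 197.1, 231.2]
tcp_rot: [-3.141, 0.0, 2.763]
contact_force: [0.6, -0.1, 1.1]
opening: -0.001
grasp_force: 0.0
clock: 1.77
eef_pos: [526.4, 7.1, 230.8]
tcp_rot: [3.142, -0.001, 3.138]
contact_force: [-0.7, 0.5, -0.5]
opening: 0.003
grasp_force: 0.0
```

```bash
python3 -m inch '[[[0,0,0.2,0,0,0],[0,0,0.4,0,0,0],[0,0,0.6,0,0,0],[0,0,0.7,0,0,0],[0,0,0.78,0,0,0],[0,0,0.78,0,0,0],[0,0,0.78,0,0,0]]]'
python3 - <<'E'
from h import *
s=r.grab_frame("scene")[:,:,::-1];t=r.grab_frame("top")[:,:,::-1]
o=np.zeros((600,800,3),np.uint8)
o[:400,:]=cv2.resize(s[150:270,170:410],(800,400));o[400:,:]=cv2.resize(t[170:230,210:450],(800,200))
cv2.imwrite("pics/a.png",o)
print(r.sense()["eef_pos"],proj("scene",r.sense()["eef_pos"]))
E
```

```text
clock: 2.35
eef_pos: [525.2, 9.4, 74.8]
tcp_rot: [3.141, -0.002, -3.141]
contact_force: [0.7, 0.4, 0.2]
opening: -0.002
grasp_force: 0.0
[526.82512704   9.09645363  76.41461983] [[272.95122633 210.80104969]]
```

View pics/a.png

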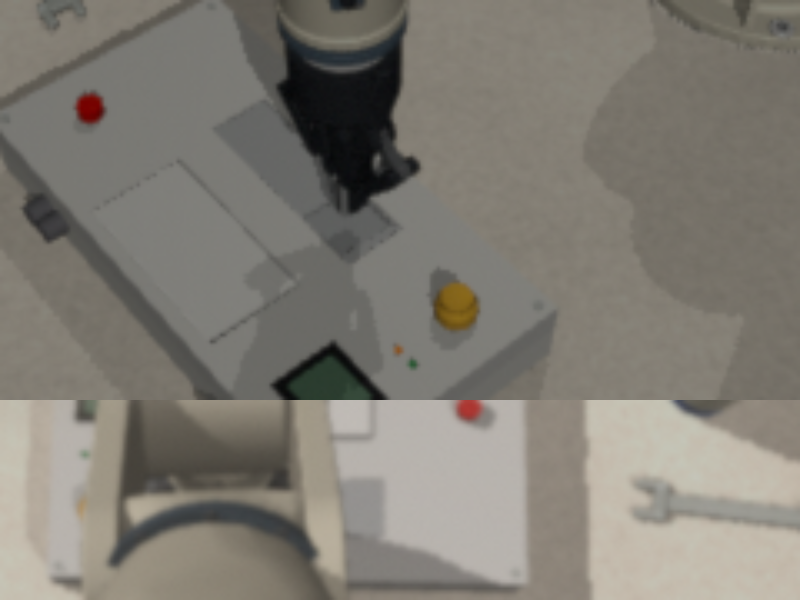

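The fingertip (crop (353,210), px ≈(276,213)) hangs over the catch, clear of the flap and the nut. Now I'll press gently.

```bash
python3 -m inch '[[[0,0,0.03,0,0,0],[0,0,0.06,0,0,0],[0,0,0.08,0,0,0],[0,0,0.09,0,0,0],[0,0,0.1,0,0,0],[0,0,0.1,0,0,0],[0,0,0.1,0,0,0]]]'; python3 -m inch '[[[0,0,0.005,0,0,0],[0,0,0.01,0,0,0],[0,0,0.01,0,0,0],[0,0,0.01,0,0,0]]]'
```

```text
clock: 3.03
eef_pos: [526.3, 8.4, 55.2]
tcp_rot: [-3.142, -0.0, 3.141]
contact_force: [0.5, -0.2, -0.5]
opening: -0.003
grasp_force: 0.0
clock: 3.37
eef_pos: [526.4, 8.5, 53.4]
tcp_rot: [-3.142, 0.0, 3.141]
contact_force: [-0.1, -0.4, 2.8]
opening: -0.001
grasp_force: 1.3
```

Below the groove floor with only light resistance, so this is the catch. I'll carry on in small steps.

```bash
python3 -m inch '[[[0,0,0.004,0,0,0],[0,0,0.008,0,0,0],[0,0,0.008,0,0,0],[0,0,0.008,0,0,0]]]'; python3 -m inch '[[[0,0,0.003,0,0,0],[0,0,0.005,0,0,0],[0,0,0.005,0,0,0],[0,0,0.005,0,0,0]]]'
```

```text
clock: 3.7
eef_pos: [526.4, 8.4, 51.7]
tcp_rot: [-3.142, 0.0, 3.141]
contact_force: [-0.4, -0.9, 3.6]
opening: -0.001
grasp_force: 1.4
clock: 4.03
eef_pos: [526.4, 8.4, 51.0]
tcp_rot: [-3.142, 0.0, 3.141]
contact_force: [-1.3, 0.9, 9.0]
opening: -0.0
grasp_force: 4.1
```

```bash
python3 -m inch '[[[0,0,0.003,0,0,0],[0,0,0.005,0,0,0],[0,0,0.005,0,0,0],[0,0,0.005,0,0,0]]]'
```

```text
clock: 4.37
eef_pos: [526.5, 8.4, 50.9]
tcp_rot: [-3.142, 0.0, 3.141]
contact_force: [-4.8, -0.0, 21.4]
opening: -0.001
grasp_force: 10.3
```

It has bottomed: no further travel, and the force rose to 21 N. Lifting off straight up, then moving aside.

```bash
python3 -m inch '[[[0,0,-0.05,0,0,0],[0,0,-0.2,0,0,0],[0,0,-0.4,0,0,0],[0,0,-0.6,0,0,0],[0,0,-0.8,0,0,0],[0,0,-0.95,0,0,0],[0,0,-0.95,0,0,0]]]' && python3 -m inch '[[[0,0.2,0,0,0,0],[0,0.4,0,0,0,0],[0,0.6,0,0,0,0],[0,0.8,0,0,0,0],[0,1,0,0,0,0],[0,1,0,0,0,0],[0,1,0,0,0,0]]]'
python3 - <<'E'
from h import *
s=r.grab_frame("scene")[:,:,::-1]
cv2.imwrite("pics/b.png",s)
E
```

```text
clock: 4.95
eef_pos: [529.4, 8.6, 246.1]
tcp_rot: [3.141, 0.01, 3.141]
contact_force: [0.7, -0.5, -0.1]
opening: 0.002
grasp_force: 0.0
clock: 5.53
eef_pos: [525.7, 210.3, 238.7]
tcp_rot: [-3.141, -0.001, -3.139]
contact_force: [0.0, -1.5, -0.3]
opening: 0.002
grasp_force: 0.0
```

View pics/b.png

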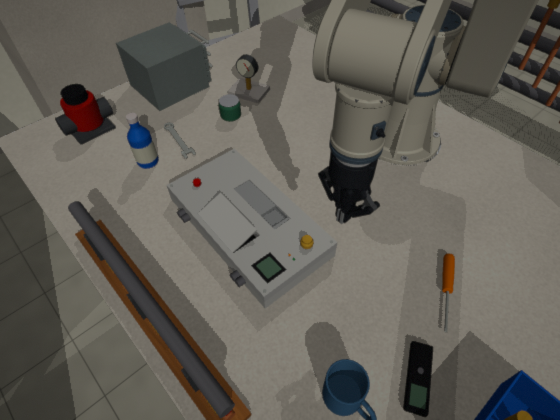

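The flap stands ajar (raised edge with a dark gap at ≈(245,240)). The nut, button and loose things haven't moved, and the hand is clear.

```bash
python3 -c "
from rig import r
print(r.sign_off())"
```

```text
the job is handed in; nothing more can be done
None
```

The catch, found at the nut-side end of the groove, was pressed to its stop (peak reading about 21 N); the flap stands ajar, nothing else appeared to have moved, the hand is clear, and the job is handed in (no verdict came back).

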